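# Set the extension rest to its length mark and hold it clamped

### The arm

A 6-joint arm with a two-finger parallel gripper is mounted at the origin on a cart in front of the work surface, level with it; the furniture and walls round the work are solid. World frame = base frame: x ahead of the robot, y to its left, z up, the work surface at z = 0. Lengths are in m, angles in rad, forces in N, time in s.
With the tool pointing down it reaches from about 0.35 to 0.775 m from the base axis. Payload 5.5 kg.
Tool frame: the origin (TCP) lies at the very end of the fingers, on their centre line; the grasp point (between the pads) lies 19 mm behind it; z points along the fingers, y is the direction in which the jaws open and shut (so a half turn about z gives the same grasp; the last joint's range is limited). The gripper opens to 85 mm and grips with 20 to 120 N. Pads are 22 mm wide; open, the fingers measure 114 mm over their backs; the gripper's body (76 mm by 85 mm) begins 54 mm behind the grasp point. The pads swing forward as they close: fully open they stand 13 mm farther back than shut.
Start: joints at [1.15, 0.313, 0.046, 1.304, 0, 1.431], TCP at [0.159, 0.553, 0.231] pointing down, gripper open.
Joint ranges: [-2.76, 2.76], [-0.86, 1.69], [-1.03, 1.26], [-2.2, 2.34], [-1.47, 1.5], [-3.14, 3.14]. Speed limits (rad/s): [2.57, 2.57, 3.14, 3.14, 3.14, 3.14].

### API

Orientations are given as a unit quaternion [w, x, y, z].
In Python, from workcell import get_state, imaging, env, spotter gives the robot as it stands.
- The arm moves only by the tool play_rows, never from a script. Its argument "moves" is a list of rows, each an object with "claw": the finger opening in cm, from 0 to 8.54; "delta_pos": the shift along the tool's x, y, z in cm, a list of three; "twist": the turn about the tool's z in degrees. A call has 1 to 12 rows; each row is the pose to reach, as a shift and turn from the pose commanded when the call began, along the tool's axes at that moment; what a row does not reach only later rows make up. A row lasts 1/8 s, in which the tool goes at most 62.5 mm and 10.7 degrees, less where a joint would pass 70% of its speed; a pose out of reach is approached as far as the arm can. A call with a gripper value outside its range is refused whole. The fingers move at their own pace and stop on an object; "force" is the grip in N (left out, the last holds). Time passes only in rows, so rows that repeat a pose let the fingers close. It gives the time, the measured TCP pose, the force and the opening at its end, in the units of the state.
- get_state(): the state, without advancing time (a new reading comes with each control period).
- imaging.read_camera(name): name is "scene" or "top" or "wrist"; returns the picture (420x560x3 uint8, red, green, blue); there is no depth.
- imaging.camera_info(name): a dict with "fx", "fy", "cx", "cy" (pixels), "k1" (the pictures are not rectified: a ray, as slopes to the right and down, at radius r is drawn at 1 + k1 r^2 times it, then the intrinsics apply), "world_to_cam" (4x4, takes a point from world to camera coordinates). Camera axes: x right, y down, z forward; pixel columns grow to the right and rows downward; lengths in m; the calibration is good to about 2 mm. A picture is of the moment at which its call begins: read the wrist's pose just before it. camera_info takes no time and is no camera call; for the wrist camera it gives the pose at the moment of the call.
- env.hand_in(): hands the job in, once; it reports no verdict.
Trained networks look in the newest picture that a camera, given by its name, has taken for a name from the list of things; names that differ only in an ending like _2 or _b are one class to them, and where a whole thing is asked for, a point or a joint stands for the part that bears it (a point fixed in the world has none). Each returns a list of dicts, best first, with "conf" (0 to 1); they miss things now and then, are a little off and sometimes report something else, mostly with a low value. They report only what shows in the picture. A call takes as long as a camera call. They do not tell look-alikes from the thing itself.
- spotter.spot_in(camera, query): "extent" ([left, top, right, bottom] in pixels, round what is visible of it).
The state is a dict: "clock": time; "joint_pos": joint angles; "qvel": joint speeds; "tau": joint torques, N m; "tcp_pos": TCP position; "orientation": TCP orientation; "wrist_force": force on the tool from outside, world axes, zero at the start; "ft_torque": the same for the moment, N m; "finger_gap": finger opening in m.
Only numpy, scipy, OpenCV 4.12 (cv2) and the standard library are available. Lean on these libraries where they do the work, as an engineer would, in place of code of your own. Each camera call takes 0.05 s, during which the arm holds its last target. There are 200 camera calls.

### The job

Lay the pale wooden strip squarely across the narrow raised crest at the end of the extension rest's sliding leg, centred so that it balances, and let go of it. Then, with the cam lever still open, slide the sprung leg out until its yellow pointer is level with the red length mark and, keeping it there, squeeze the orange cam lever fully closed towards the black grip plate. The job finishes while holding: keep plate and lever pinched with the pointer on the mark (released, the leg would spring back) and the strip still lying on the crest; leave the tape measure, the screw jar and the pencil where they are.

Things in the scene. Friction and masses are not known exactly. Their poses are not given: they have to be found in the camera images.
- rest_jig: Extension rest, fixed: plywood board 110 x 320 x 12 mm (y -170 to +150) with a blue square sleeve (y -153 to 0, 36 mm wide, 50 mm high; black collar at its mouth 54 mm high). Origin on the bench below the sleeve's mouth; y = the way the leg slides OUT, z up, x level across the leg. A metal rule lies on the board along x = -43 mm (robot's side). All offsets below are in this frame.
- leg (a joint): How far the leg is slid out along y, m: 0 fully in (start), limit 0.10. A spring pulls it in: 3 N at 0, 30 N/m more. Nothing locks it, not even the closed lever. 20 mm square tube, top 44 mm above the bench. A grey carriage on it (y +14 to +60 mm + leg, 34 mm wide, top 49 mm, pivot lugs to 64 mm) carries plate, lever and pointer.
- leg_pointer (a point): Tip of the yellow pointer on the leg, over the rule, at x -43, y +40 mm + leg, z 16.5 mm. Its y axis is the sliding direction.
- mark_line (a point): The red length mark, a 4 mm wide line across the metal rule at x -43, z 16.5 mm and y +85 to +125 mm, different each time; it cannot be pushed. The leg is at the mark when leg_pointer has the same y in rest_jig's frame.
- grip_plate (a point): Black upright plate fixed on the leg's carriage, 30 mm wide (x), 8 mm thick (y), 46 to 112 mm above the bench. This point: centre of its top edge, y +26 mm + leg; its outer face, towards the sleeve, is at y +22 mm + leg. Pushing this face along +y slides the leg out without touching the lever.
- cam_lever (a joint): Angle of the cam lever, rad: 0 wide open (leaning 0.6 rad from upright, away from the plate, to +y), 0.60 fully closed (upright, parallel to the plate). Stays where it is left; starts at 0 to 0.1. Pivot at y +44 mm + leg, 56 mm above the bench; about 2 N at the tip moves it.
- lever_tip (a point): Free end of the orange lever paddle (22 mm wide along x, 8 mm thick, 58 mm long from its pivot); z axis along the paddle. Over plate and lever: 56 mm along y when open (y +22 to +78 mm + leg), 26 mm when closed (+22 to +48). A gripper from above that closes along y takes both, fingertips 74 to 80 mm above the bench.
- crest (a point): Centre of the top of the crest, a level bar with black rubber top at the leg's outer end: 90 mm long along x, only 18 mm wide along y, top 66 mm above the bench and 22 mm above the leg's tube. At y +160 mm + leg, moves with the leg; axes as rest_jig.
- strip: Loose pale wooden strip, 35 (x) x 160 (y) x 22 (z) mm, about 0.06 kg. Origin at the centre of its underside, y along its length. On the crest it belongs with its length along rest_jig's x and its centre over the crest's.
- tape_measure: Bystander: yellow tape measure 66 x 84 x 36 mm, origin under its centre.
- screw_jar: Bystander: glass jar of screws with a gold lid, 66 mm wide, 86 mm high, origin under its centre.
- pencil: Bystander: flat red pencil 186 mm long, origin under its centre.
Mind the look-alikes: they are no part of the job. What is meant by the strip is not blue or purple, and is the larger of those in its own colour.

How it is judged:
By the outcome, as a careful person would: the job done as asked, in the order asked, and still so for the second after the job is handed in, while the arm keeps its last pose, push and grip.
It also fails if it takes over 72 s, if anything falls off the work surface, if the arm or the gripper's body presses on something with over 40 N, if the wrist force passes 120 N, or if a joint passes its speed limit or range.

## Working session

There is one attempt and no reset: what is moved stays moved. The work goes in short steps, Python scripts to look and compute and a tool call to move; the robot and the scene stay as the last step left them, time stands still between calls to the robot, and variables do not carry over. Pictures are saved under pics/ and viewed, about 8 in all and at most 12, crops included, and the job is handed in when it is done.

Besides the shell and the picture viewer there is one more tool, called as name(argument=value, ...) on one line, values as JSON. play_rows: Moves the arm, as the interface text tells. Its arguments: {"type":"object","properties":{"moves":{"type":"array"},"force":{"type":"number"}},"required":["moves"]}

```bash
mkdir -p pics
cat > h.py <<'E'
import numpy as np, cv2
from workcell import get_state, imaging, env, spotter
def snap(cam,name=None):
    im=imaging.read_camera(cam)
    if name: cv2.imwrite(f'pics/{name}.png',im[:,:,::-1])
    return im
def ray(cam,uv):
    c=imaging.camera_info(cam);W=np.array(c['world_to_cam'])
    d=(np.array(uv,float)-[c['cx'],c['cy']])/[c['fx'],c['fy']]
    s=d.copy()
    for _ in range(20): s=d/(1+c['k1']*(s@s))
    R=W[:3,:3];t=W[:3,3]
    return -R.T@t, R.T@np.array([s[0],s[1],1])
def onz(cam,uv,z):
    o,d=ray(cam,uv); return o+d*(z-o[2])/d[2]
def proj(cam,p):
    c=imaging.camera_info(cam);W=np.array(c['world_to_cam'])
    q=W[:3,:3]@np.array(p)+W[:3,3];s=q[:2]/q[2];s=s*(1+c['k1']*(s@s))
    return s*[c['fx'],c['fy']]+[c['cx'],c['cy']]
E
python3 - <<'E'
from h import *
a=snap('scene');b=snap('top')
for n in ['rest_jig','strip','crest','grip_plate','cam_lever','leg_pointer','tape_measure','screw_jar','pencil']:
    for c in ['top','scene']:
        print(n,c,[(np.round(r['extent']).tolist(),round(r['conf'],2)) for r in spotter.spot_in(c,n)][:5])
cv2.imwrite('pics/a.png',a[:,:,::-1]);cv2.imwrite('pics/b.png',b[:,:,::-1])
print(get_state())
for c in ['top','scene','wrist']: print(c,imaging.camera_info(c))
E
```

```text
rest_jig top [([316.0, 179.0, 445.0, 230.0], 0.7)]
rest_jig scene [([289.0, 223.0, 431.0, 354.0], 0.67)]
strip top [([194.0, 216.0, 259.0, 230.0], 0.92), ([224.0, 248.0, 239.0, 293.0], 0.92), ([140.0, 271.0, 190.0, 294.0], 0.92), ([284.0, 253.0, 336.0, 307.0], 0.86)]
strip scene [([194.0, 281.0, 268.0, 302.0], 0.86), ([123.0, 204.0, 147.0, 235.0], 0.78), ([156.0, 232.0, 200.0, 264.0], 0.67)]
crest top [([321.0, 178.0, 385.0, 222.0], 0.69)]
crest scene [([287.0, 228.0, 356.0, 287.0], 0.9), ([325.0, 240.0, 342.0, 268.0], 0.38)]
grip_plate top [([316.0, 178.0, 385.0, 211.0], 0.7)]
grip_plate scene [([287.0, 225.0, 352.0, 287.0], 0.62), ([190.0, 200.0, 238.0, 238.0], 0.5)]
cam_lever top [([359.0, 192.0, 371.0, 205.0], 0.47)]
cam_lever scene [([327.0, 240.0, 342.0, 266.0], 0.5)]
leg_pointer top [([193.0, 214.0, 257.0, 233.0], 0.62), ([317.0, 177.0, 387.0, 218.0], 0.6)]
leg_pointer scene [([288.0, 226.0, 358.0, 286.0], 0.59)]
tape_measure top [([309.0, 129.0, 339.0, 157.0], 0.55)]
tape_measure scene [([327.0, 207.0, 358.0, 239.0], 0.66)]
screw_jar top [([397.0, 116.0, 428.0, 150.0], 0.66)]
[... 1484 characters left out ...]
92061, -0.29474995],
       [-0.45540562, -0.43061987, -0.77921258,  0.3733737 ],
       [ 0.58879614,  0.51081212, -0.62641047,  0.67629893],
       [ 0.        ,  0.        ,  0.        ,  1.        ]])}
wrist {'fx': 366.3102395276632, 'fy': 366.3102395276632, 'cx': 272.43006559786727, 'cy': 204.77484479045668, 'k1': -0.02234758303024934, 'world_to_cam': array([[ 2.76880981e-01,  9.60904217e-01, -8.50485450e-05,
        -5.74971146e-01],
       [ 9.16989325e-01, -2.64200615e-01,  2.98878927e-01,
        -3.80945563e-02],
       [ 2.87171551e-01, -8.28318791e-02, -9.54291035e-01,
         3.80833858e-01],
       [ 0.00000000e+00,  0.00000000e+00,  0.00000000e+00,
         1.00000000e+00]])}
```

View pics/b.png

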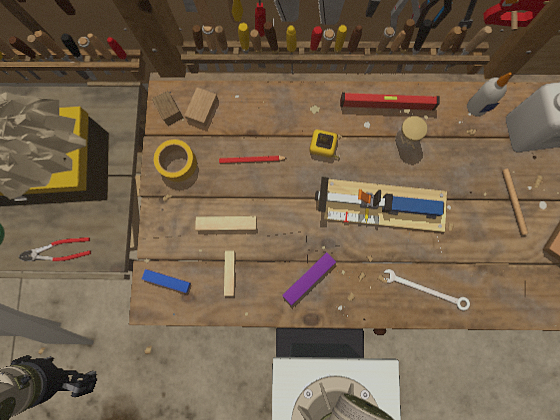

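View pics/a.png

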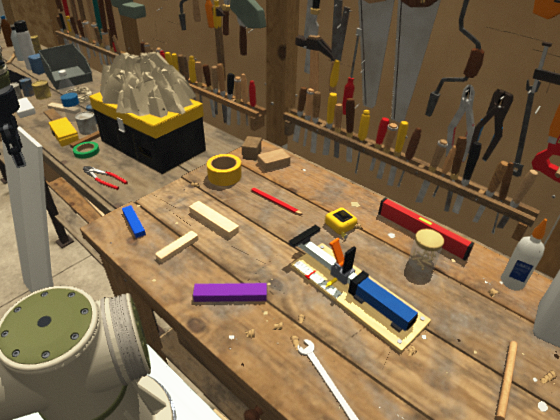

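Look-alikes in the top view: pale strip at (226,224), which is the larger; a smaller pale one at (230,273); blue at (166,281); purple at (310,278). I choose (226,224). The jig's leg points to +y world. Next are a close crop and the measurement.

Run:
```python
from h import *
b=cv2.imread('pics/b.png')
def fit(box,z):
    l,t,r,bb=box; roi=b[t:bb,l:r]; hsv=cv2.cvtColor(roi,cv2.COLOR_BGR2HSV)
    m=((hsv[...,2]>175)).astype(np.uint8)
    ys,xs=np.nonzero(m); 
    rc=cv2.minAreaRect(np.c_[xs+l,ys+t].astype(np.float32)); c=cv2.boxPoints(rc)
    p=np.array([onz('top',q,z)[:2] for q in c]); return p,m.sum()
for box in [(188,208,266,236),(216,242,246,300)]:
    p,n=fit(box,.022); e=np.diff(np.r_[p,p[:1]],axis=0)
    print(n,p.mean(0).round(4),np.linalg.norm(e,axis=1).round(4),np.degrees(np.arctan2(e[:,1],e[:,0])).round(1))
big=cv2.resize(b[165:245,190:460],None,fx=2.9,fy=2.9,interpolation=cv2.INTER_CUBIC)
big2=cv2.resize(cv2.imread('pics/a.png')[215:365,280:440],None,fx=2.2,fy=2.2,interpolation=cv2.INTER_CUBIC)
out=np.zeros((232+330,783,3),np.uint8); out[:232,:big.shape[1]]=big[:232,:783]; out[232:,:352]=big2[:330]
w=snap('wrist')[:,:,::-1]; out[232:547,353:773]=cv2.resize(w,(420,315))
cv2.imwrite('pics/c.png',out); cv2.imwrite('pics/w0.png',w)
```

```text
770 [0.493  0.2891] [0.1593 0.034  0.1585 0.0341] [ -87.9 -177.1   92.1    4.4]
417 [0.3619 0.2751] [0.0234 0.1122 0.023  0.1122] [ -89.4 -178.    90.7    2.2]
```

View pics/c.png

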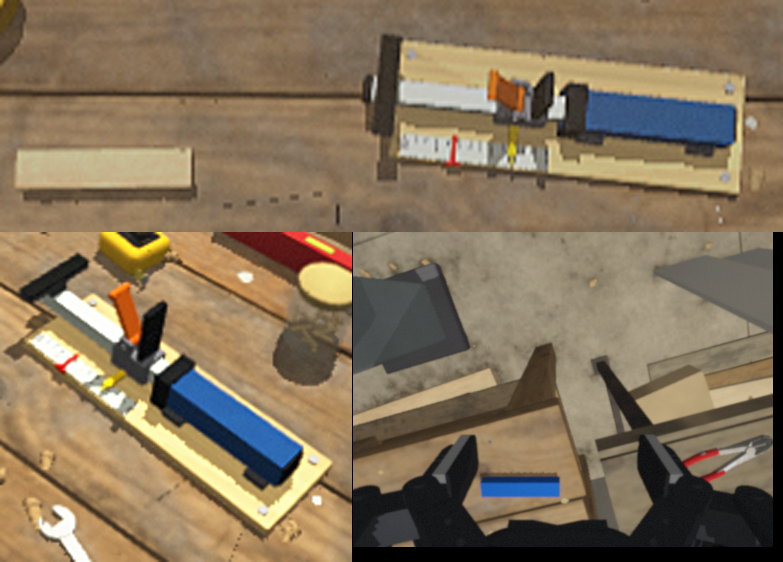

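```bash
cat >> h.py <<'E'
def rel(p,yaw):
    """target TCP (m), world angle of tool y (deg), tool down -> delta cm, twist deg"""
    from scipy.spatial.transform import Rotation as Ro
    s=get_state();q=s['orientation'];R=Ro.from_quat([q[1],q[2],q[3],q[0]]).as_matrix()
    d=R.T@(np.array(p)-s['tcp_pos'])*100
    y0=np.degrees(np.arctan2(R[1,1],R[0,1])); tw=(y0-yaw+90)%180-90
    return d.round(2),round(tw,1),round(y0,1)
def jigfit(P,J):
    P=np.array(P)[:,:2];J=np.array(J)/1000
    a=P-P.mean(0);b=J-J.mean(0)
    th=np.arctan2((b[:,0]*a[:,1]-b[:,1]*a[:,0]).sum(),(b*a).sum())
    R=np.array([[np.cos(th),-np.sin(th)],[np.sin(th),np.cos(th)]])
    o=P.mean(0)-R@J.mean(0); return o,th,R,(P-(J@R.T+o))*1000
E
python3 - <<'E'
from h import *
c=lambda x,y:(190+x/2.9,165+y/2.9)
px=[c(400,37),c(745,76),c(738,195),c(396,165)]
P=[onz('top',q,.012) for q in px]
o,th,R,res=jigfit(P,[(55,150),(55,-170),(-55,-170),(-55,150)])
print(o,np.degrees(th),res.round(1))
for q in [c(454,151),c(512,150)]: print('mark/ptr',R.T@(onz('top',q,.0165)[:2]-o))
print('crest',o+R@[0,.160])
print(rel([.493,.289,.16],2))
E
```

```text
[ 0.54474371 -0.12749226] -5.238273970472746 [[ 5.6  0.3]
 [ 0.4  1.4]
 [-0.6  3.8]
 [-5.3 -5.5]]
mark/ptr [-0.04232669  0.09297893]
mark/ptr [-0.03610943  0.04061417]
crest [0.55935136 0.03183952]
(array([-39.36, -16.08,   7.13]), np.float64(71.9), np.float64(73.9))
```

play_rows(moves=[{"claw": 8.5, "delta_pos": [-39.4, -16.1, 3], "twist": 72}, {"claw": 8.5, "delta_pos": [-39.4, -16.1, 3], "twist": 72}, {"claw": 8.5, "delta_pos": [-39.4, -16.1, 3], "twist": 72}, {"claw": 8.5, "delta_pos": [-39.4, -16.1, 3], "twist": 72}, {"claw": 8.5, "delta_pos": [-39.4, -16.1, 3], "twist": 72}, {"claw": 8.5, "delta_pos": [-39.4, -16.1, 3], "twist": 72}, {"claw": 8.5, "delta_pos": [-39.4, -16.1, 3], "twist": 72}, {"claw": 8.5, "delta_pos": [-39.4, -16.1, 3], "twist": 72}, {"claw": 8.5, "delta_pos": [-39.4, -16.1, 3], "twist": 72}])

```text
clock: 2.17
tcp_pos: [0.493, 0.2885, 0.2012]
orientation: [-0.0, 0.695, 0.719, -0.0]
wrist_force: [-0.2, -0.4, -0.3]
finger_gap: 0.0847
```

Run:
```python
from h import *
w=snap('wrist','d'); s=get_state(); print(s['tcp_pos'],s['clock'],s['wrist_force'])
print(rel([.493,.289,.16],2))
```

```text
[0.49256505 0.28908298 0.20133029] 2.225 [-0.45618323 -0.25327084  0.21447833]
(array([-0.01,  0.05,  4.13]), np.float64(-0.0), np.float64(2.0))
```

View pics/d.png

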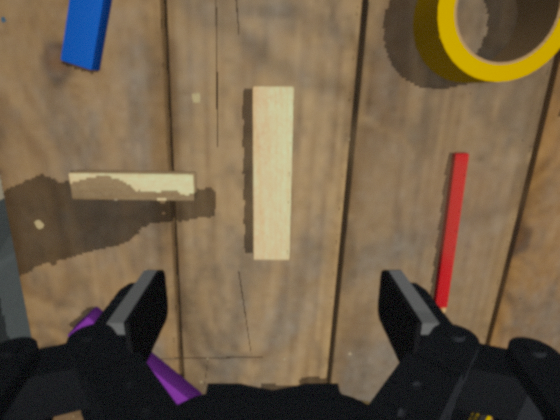

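The strip is lying between (253,87), (294,87), (289,260) and (253,260), midway between the jaws. I'll fit it.

Run:
```python
from h import *
w=cv2.imread('pics/d.png'); roi=w[75:270,240:305].astype(int)
m=((roi[...,2]>190)&(roi[...,0]>110)).astype(np.uint8)
m=cv2.morphologyEx(m,cv2.MORPH_OPEN,np.ones((5,5),np.uint8))
ys,xs=np.nonzero(m); c=cv2.boxPoints(cv2.minAreaRect(np.c_[xs+240,ys+75].astype(np.float32)))
p=np.array([onz('wrist',q,.022)[:2] for q in c]); e=np.diff(np.r_[p,p[:1]],axis=0)
print(c,p.mean(0),np.linalg.norm(e,axis=1),np.degrees(np.arctan2(e[:,1],e[:,0])))
for yaw in (2,1): print(rel([*p.mean(0),.005],yaw))
```

```text
[[254.       257.99994 ]
 [254.        86.999985]
 [292.        87.      ]
 [292.       257.99994 ]] [0.49180882 0.28959528] [0.15771563 0.03194669 0.15772037 0.03677102] [  91.14989487    2.0011824   -87.09745687 -178.00291487]
(array([ 0.05, -0.06, 19.63]), np.float64(-0.0), np.float64(2.0))
(array([ 0.05, -0.06, 19.63]), np.float64(1.0), np.float64(2.0))
```

play_rows(moves=[{"claw": 7, "delta_pos": [0, -0.1, 6], "twist": 0}, {"claw": 7, "delta_pos": [0, -0.1, 12], "twist": 0}, {"claw": 7, "delta_pos": [0, -0.1, 16], "twist": 0}, {"claw": 7, "delta_pos": [0, -0.1, 18.5], "twist": 0}, {"claw": 7, "delta_pos": [0, -0.1, 19.8], "twist": 0}, {"claw": 5, "delta_pos": [0, -0.1, 19.8], "twist": 0}, {"claw": 3, "delta_pos": [0, -0.1, 19.8], "twist": 0}, {"claw": 3, "delta_pos": [0, -0.1, 19.8], "twist": 0}, {"claw": 3, "delta_pos": [0, -0.1, 19.8], "twist": 0}, {"claw": 2.5, "delta_pos": [0, -0.1, 19.8], "twist": 0}, {"claw": 2.5, "delta_pos": [0, -0.1, 19.8], "twist": 0}], force=40)

```text
clock: 3.6
tcp_pos: [0.4935, 0.2892, 0.0049]
orientation: [0.0, 0.695, 0.719, 0.001]
wrist_force: [-0.6, 2.2, 6.2]
finger_gap: 0.034
```

play_rows(moves=[{"claw": 2.5, "delta_pos": [0, -0.1, -3], "twist": 0}, {"claw": 2.5, "delta_pos": [0, -0.1, -9], "twist": 0}, {"claw": 2.5, "delta_pos": [-3, 1, -14], "twist": -10}, {"claw": 2.5, "delta_pos": [-8, 2, -19.5], "twist": -20}, {"claw": 2.5, "delta_pos": [-14, 4, -19.5], "twist": -30}, {"claw": 2.5, "delta_pos": [-17.1, 6, -19.5], "twist": -40}, {"claw": 2.5, "delta_pos": [-17.1, 6, -19.5], "twist": -50}, {"claw": 2.5, "delta_pos": [-17.1, 6, -19.5], "twist": -60}, {"claw": 2.5, "delta_pos": [-17.1, 6, -19.5], "twist": -70}, {"claw": 2.5, "delta_pos": [-17.1, 6, -19.5], "twist": -80}, {"claw": 2.5, "delta_pos": [-17.1, 6, -19.5], "twist": -83}, {"claw": 2.5, "delta_pos": [-17.1, 6, -19.5], "twist": -83}])

```text
clock: 5.1
tcp_pos: [0.5578, 0.1195, 0.1983]
orientation: [-0.0, 0.045, 0.999, 0.0]
wrist_force: [0.5, 0.5, -0.7]
finger_gap: 0.0343
```

Run:
```python
from h import *
s=get_state(); w=snap('wrist','e'); print(s['tcp_pos'],s['clock'],s['wrist_force'],s['finger_gap'],s['joint_pos'])
w2=cv2.resize(w,None,fx=1.42,fy=1.42,interpolation=cv2.INTER_CUBIC)
cv2.imwrite('pics/e2.png',w2[:,:,::-1])
print(rel([.559,.032,.16],84.8))
```

```text
[0.55782204 0.11952599 0.19833904] 5.1 [ 0.54615412  0.54760233 -0.73514887] 0.034345789611196165 [ 7.03708890e-02  3.15574489e-01 -3.16250106e-02  1.22373532e+00
  2.70492626e-05  1.60061956e-01]
(array([-0.9 , -8.71,  3.83]), np.float64(0.0), np.float64(84.8))
```

View pics/e2.png

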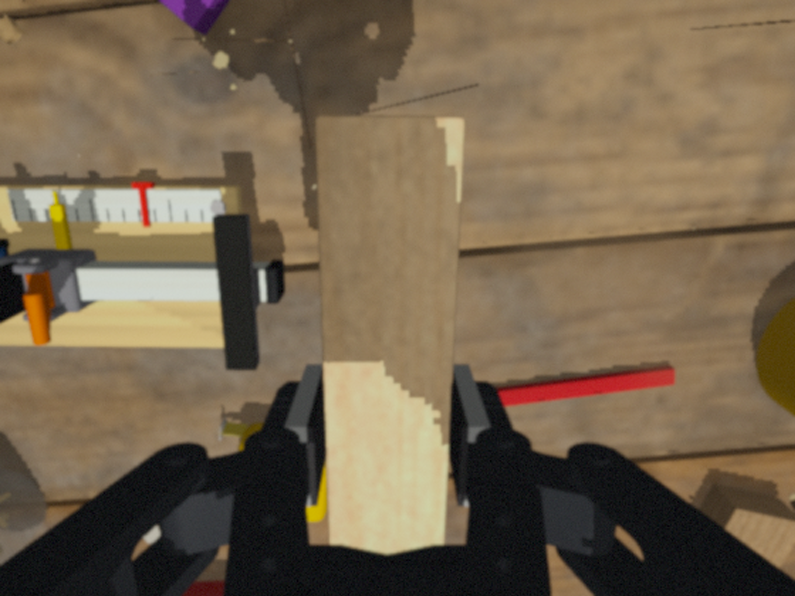

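```bash
cat > ov.py <<'E'
from h import *
def overlay(im,o,th,leg,cam='wrist'):
    R=np.array([[np.cos(th),-np.sin(th)],[np.sin(th),np.cos(th)]])
    w=lambda x,y,z: proj(cam,[*(o+R@[x/1000,y/1000]),z/1000])
    def box(x0,x1,y0,y1,z,col):
        p=np.array([w(x0,y0,z),w(x1,y0,z),w(x1,y1,z),w(x0,y1,z)])
        cv2.polylines(im,[np.round(p*16).astype(np.int32)],True,col,1,cv2.LINE_8,4)
    box(-55,55,-170,150,12,(0,255,0)); box(-45,45,151+leg,169+leg,66,(255,0,255)); box(-45,45,151+leg,169+leg,44,(255,255,0))
    box(-10,10,60+leg,150+leg,44,(0,0,255)); box(-44,-42,39+leg,41+leg,16.5,(255,0,0))
E
python3 - <<'E'
from ov import *
from scipy.optimize import least_squares
f=1.42
# jig point -> pixel
J=[((-45,151,66),(214,215)),((45,169,66),(258,368)),((45,151,66),(226,369)),((-45,169,66),(248,215))]
pts=[((-43,40,16.5),(57,197))]
R_=lambda t:np.array([[np.cos(t),-np.sin(t)],[np.sin(t),np.cos(t)]])
def pr(v,j): return proj('wrist',[*(v[:2]+R_(v[2])@np.array(j[:2])/1000),j[2]/1000])
def fun(v):
    r=[]
    for j,q in J: r+=list(pr(v,j)-np.array(q)/f)
    for j,q in pts: r.append((pr(v,j)-np.array(q)/f)[0])
    for col in (20,200):   # board edge x=55 at row 347
        # solve point on edge by projecting pixel to z=.012
        p=onz('wrist',(col/f,347/f),.012)[:2]; r.append(((R_(v[2]).T@(p-v[:2]))[0]-.055)*1200)
    return r
s=least_squares(fun,[.5447,-.1275,-.0914],loss='soft_l1',x_scale=[.01,.01,.05])
v=s.x; print(v,np.degrees(v[2]),np.round(fun(v),1))
im=cv2.imread('pics/e.png'); 
big=cv2.resize(im,None,fx=1,fy=1); overlay(big,v[:2],v[2],0)
cv2.imwrite('pics/f.png',cv2.resize(big[110:280,0:220],None,fx=3.4,fy=3.4,interpolation=cv2.INTER_NEAREST))
p=onz('wrist',(145/f,205/f),.0165)[:2]; print('mark',R_(v[2]).T@(p-v[:2]))
c=v[:2]+R_(v[2])@[0,.16]; print('crest',c)
E
```

```text
[ 0.54707389 -0.12437628 -0.0919687 ] -5.2694180887378534 [-1.1  0.   0.1  0.6  1.  -0.2 -1.4  0.   4.   0.7 -0.1]
mark [-0.04340164  0.09245851]
crest [0.56176815 0.03494754]
```

View pics/f.png

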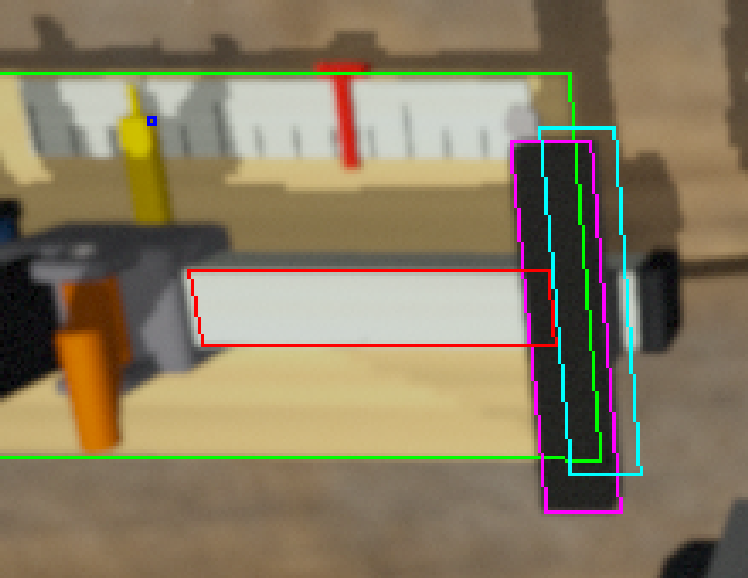

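The crest fit is good, with the magenta outline on the black bar: crest at (0.562, 0.035), jig yaw -5.3°, mark at y≈92.5. The pointer tip sits near (133,85) in the crop. I'll carry the strip over and lower it.

play_rows(moves=[{"claw": 2.5, "delta_pos": [-0.5, -4, 0], "twist": 0}, {"claw": 2.5, "delta_pos": [-1.2, -8.4, 4], "twist": 0}, {"claw": 2.5, "delta_pos": [-1.2, -8.4, 8], "twist": 0}, {"claw": 2.5, "delta_pos": [-1.2, -8.4, 10.5], "twist": 0}, {"claw": 2.5, "delta_pos": [-1.2, -8.4, 11.5], "twist": 0}, {"claw": 2.5, "delta_pos": [-1.2, -8.4, 12], "twist": 0}, {"claw": 2.5, "delta_pos": [-1.2, -8.4, 12.3], "twist": 0}, {"claw": 2.5, "delta_pos": [-1.2, -8.4, 12.4], "twist": 0}, {"claw": 2.5, "delta_pos": [-1.2, -8.4, 12.4], "twist": 0}])

```text
clock: 6.28
tcp_pos: [0.5629, 0.035, 0.0749]
orientation: [0.001, 0.044, 0.999, 0.0]
wrist_force: [0.3, 0.3, -1.0]
finger_gap: 0.0341
```

Run:
```python
from ov import *
s=get_state(); w=snap('wrist')[:,:,::-1].copy(); print(s['tcp_pos'],s['clock'],s['wrist_force'])
a=snap('scene')[:,:,::-1]; t=snap('top')[:,:,::-1]
out=np.zeros((600,800,3),np.uint8)
out[:300,:400]=cv2.resize(w,(400,300)); out[:300,400:]=cv2.resize(a[200:320,250:410],(400,300),interpolation=cv2.INTER_CUBIC)
out[300:,:]=0; out[300:,:600]=cv2.resize(t[165:245,290:450],(600,300),interpolation=cv2.INTER_CUBIC)
cv2.imwrite('pics/g.png',out)
```

```text
[0.56292713 0.03504929 0.07489778] 6.275 [ 0.25391415  0.27510425 -1.02493604]
```

View pics/g.png

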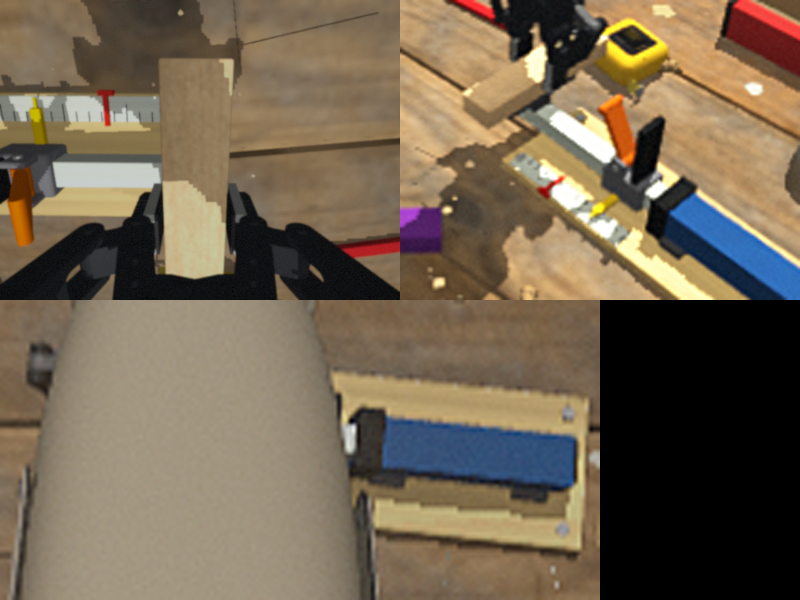

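The strip hovers just above the crest. I'll lower it to contact.

play_rows(moves=[{"claw": 2.5, "delta_pos": [0, 0, 0.15], "twist": 0}, {"claw": 2.5, "delta_pos": [0, 0, 0.3], "twist": 0}, {"claw": 2.5, "delta_pos": [0, 0, 0.4], "twist": 0}, {"claw": 2.5, "delta_pos": [0, 0, 0.4], "twist": 0}])

```text
clock: 6.92
tcp_pos: [0.5625, 0.035, 0.0708]
orientation: [0.0, 0.044, 0.999, 0.0]
wrist_force: [-1.3, -0.2, 4.7]
finger_gap: 0.0335
```

play_rows(moves=[{"claw": 3.6, "delta_pos": [0, 0, 0], "twist": 0}, {"claw": 3.8, "delta_pos": [0, 0, 0], "twist": 0}, {"claw": 4.4, "delta_pos": [0, 0, 0], "twist": 0}, {"claw": 5.5, "delta_pos": [0, 0, 0], "twist": 0}, {"claw": 6, "delta_pos": [0, 0, 0], "twist": 0}, {"claw": 6, "delta_pos": [0, 0, -1], "twist": 0}, {"claw": 6, "delta_pos": [0, 0, -2.5], "twist": 0}, {"claw": 6, "delta_pos": [0, 0, -6], "twist": 0}, {"claw": 6, "delta_pos": [0, 0, -11], "twist": 0}, {"claw": 6, "delta_pos": [0, 0, -11], "twist": 0}])

```text
clock: 8.18
tcp_pos: [0.5657, 0.0348, 0.1862]
orientation: [0.005, 0.044, 0.999, -0.0]
wrist_force: [-0.3, 0.4, -0.3]
finger_gap: 0.06
```

Run:
```python
from ov import *
s=get_state(); w=snap('wrist','w2')[:,:,::-1].copy(); print(s['tcp_pos'],s['clock'],s['wrist_force'])
w0=w.copy(); overlay(w,np.array([.54707,-.12438]),-.09197,0)
c=np.array([.56177,.03495]);t=-.09197;R=np.array([[np.cos(t),-np.sin(t)],[np.sin(t),np.cos(t)]])
p=np.array([proj('wrist',[*(c+R@[a,b]),.088]) for a,b in [(-.08,-.0175),(.08,-.0175),(.08,.0175),(-.08,.0175)]])
cv2.polylines(w,[np.round(p).astype(int)],True,(255,0,255),1)
a=snap('scene')[:,:,::-1]
out=np.zeros((600,800,3),np.uint8)
out[:,:533]=cv2.resize(w[:,:373],(533,600)); out[:200,533:]=cv2.resize(a[200:320,250:410],(267,200),interpolation=cv2.INTER_CUBIC)
cv2.imwrite('pics/hh.png',out)
```

```text
[0.56568109 0.03476867 0.18617244] 8.175 [-0.26584884  0.35050223 -0.30437066]
```

View pics/hh.png

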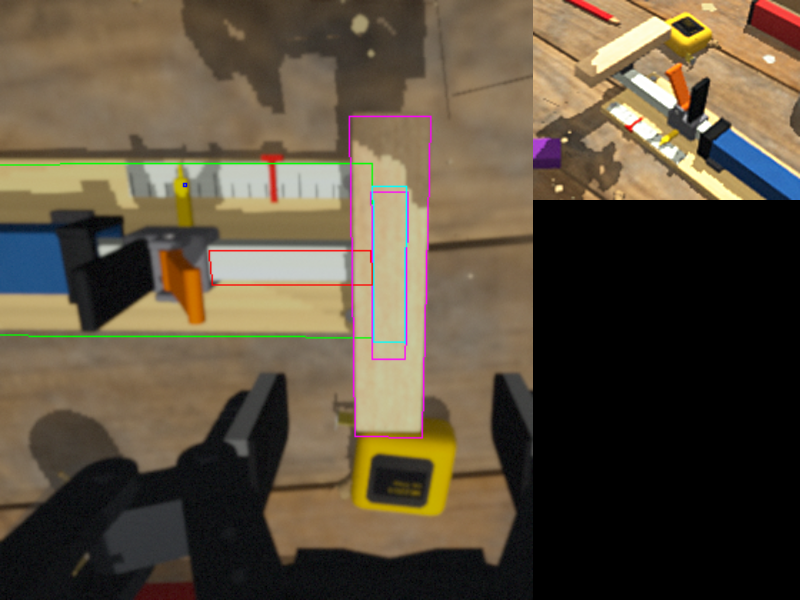

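The strip lies squarely on the crest, matching the predicted outline. Pointer is at crop (182,168) and mark at (272,178). Now I'll compute the pinch approach.

```bash
cat >> h.py <<'E'
O=np.array([.54707,-.12438]);TH=-.09197
RJ=np.array([[np.cos(TH),-np.sin(TH)],[np.sin(TH),np.cos(TH)]])
def J2W(x,y,z): return [*(O+RJ@[x/1000,y/1000]),z/1000]
def W2J(p): return (RJ.T@(np.array(p)[:2]-O)*1000).round(2)
E
python3 - <<'E'
from h import *
f=600/420
for q in [(272,185),(182,185)]: print(W2J(onz('wrist',(q[0]/f,q[1]/f),.0165)))
s=get_state();print(s['tcp_pos'],W2J(s['tcp_pos']))
for y,z in [(58,186),(58,76)]: print(rel(J2W(0,y,z),84.73))
E
```

```text
[-44.4   91.94]
[-44.37  39.3 ]
[0.56316354 0.03494396 0.18181651] [  1.39 160.13]
(array([  0.17, -10.21,  -0.42]), np.float64(0.2), np.float64(84.9))
(array([  0.2 , -10.21,  10.58]), np.float64(0.2), np.float64(84.9))
```

play_rows(moves=[{"claw": 8, "delta_pos": [0.1, -4, 0], "twist": 0.2}, {"claw": 8, "delta_pos": [0.2, -8, 0], "twist": 0.2}, {"claw": 8, "delta_pos": [0.2, -10.2, 0], "twist": 0.2}, {"claw": 8, "delta_pos": [0.2, -10.2, 2], "twist": 0.2}, {"claw": 8, "delta_pos": [0.2, -10.2, 5], "twist": 0.2}, {"claw": 8, "delta_pos": [0.2, -10.2, 5], "twist": 0.2}])

```text
clock: 9.02
tcp_pos: [0.5485, -0.0659, 0.1271]
orientation: [-0.004, 0.046, 0.999, 0.001]
wrist_force: [0.2, 0.4, 0.4]
finger_gap: 0.0801
```

Run:
```python
from h import *
s=get_state();print(s['tcp_pos'],W2J(s['tcp_pos']),s['finger_gap'],s['wrist_force'])
print(rel(J2W(0,58,76),84.73))
w=snap('wrist','w3')
```

```text
[ 0.54853364 -0.06585282  0.12711341] [-3.92 58.41] 0.0801476658221928 [0.20768492 0.37573578 0.42359356]
(array([-0.43, -0.05,  5.11]), np.float64(-0.0), np.float64(84.7))
```

View pics/w3.png

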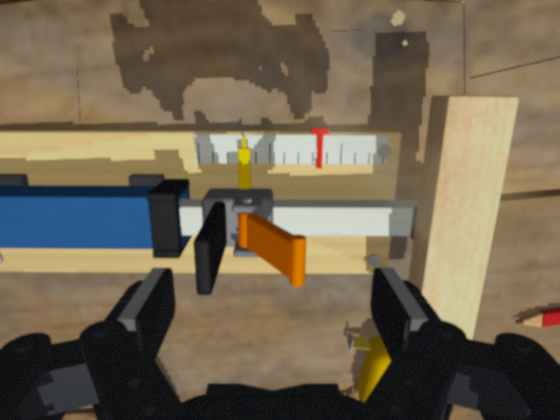

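Plate (≈205,245) and open lever (≈270,245) sit between the jaws (pads ≈165 and 380), and the mark is at (320,150). I'll descend, then push out.

play_rows(moves=[{"claw": 8, "delta_pos": [0, 0, 2.5], "twist": 0}, {"claw": 8, "delta_pos": [0, 0, 4.5], "twist": 0}, {"claw": 8, "delta_pos": [0, 0, 5.1], "twist": 0}, {"claw": 8, "delta_pos": [0, 0, 5.1], "twist": 0}, {"claw": 8, "delta_pos": [0, 0, 5.1], "twist": 0}, {"claw": 8, "delta_pos": [0, 0, 5.1], "twist": 0}])

```text
clock: 9.82
tcp_pos: [0.5521, -0.0666, 0.0802]
orientation: [0.001, 0.046, 0.999, -0.0]
wrist_force: [-0.6, 0.4, -0.2]
finger_gap: 0.0799
```

play_rows(moves=[{"claw": 8, "delta_pos": [0, 0.2, 0.2], "twist": 0}, {"claw": 8, "delta_pos": [0, 0.5, 0.3], "twist": 0}, {"claw": 8, "delta_pos": [0, 0.9, 0.3], "twist": 0}, {"claw": 8, "delta_pos": [0, 1.4, 0.3], "twist": 0}, {"claw": 8, "delta_pos": [0, 1.9, 0.3], "twist": 0}, {"claw": 8, "delta_pos": [0, 2.4, 0.3], "twist": 0}, {"claw": 8, "delta_pos": [0, 2.9, 0.3], "twist": 0}, {"claw": 8, "delta_pos": [0, 3.4, 0.3], "twist": 0}, {"claw": 8, "delta_pos": [0, 3.9, 0.3], "twist": 0}, {"claw": 8, "delta_pos": [0, 4.4, 0.3], "twist": 0}, {"claw": 8, "delta_pos": [0, 4.7, 0.3], "twist": 0}, {"claw": 8, "delta_pos": [0, 4.7, 0.3], "twist": 0}])

```text
clock: 11.32
tcp_pos: [0.556, -0.0192, 0.0763]
orientation: [0.0, 0.046, 0.999, 0.0]
wrist_force: [0.6, -3.8, 2.7]
finger_gap: 0.0796
```

```bash
cat > chk.py <<'E'
from h import *
import sys
s=get_state();w=snap('wrist',sys.argv[1]);j=W2J(s['tcp_pos'])
print(s['tcp_pos'].round(4),s['clock'],'jig',j,'gap',s['finger_gap'],'face-leg',j[1]-s['finger_gap']*500-22,s['wrist_force'].round(1))
# needle (yellow) and mark (red) columns along rule, jig x -46
hsv=cv2.cvtColor(w,cv2.COLOR_RGB2HSV).astype(int);H,S,V=hsv[...,0],hsv[...,1],hsv[...,2]
red=((H<6)|(H>174))&(S>150)&(V>120); yel=(H>22)&(H<35)&(S>190)&(V>100)
u0=proj('wrist',J2W(-60,60,16.5));u1=proj('wrist',J2W(-30,140,16.5))
x0,x1=int(min(u0[0],u1[0])),int(max(u0[0],u1[0]));y0,y1=int(min(u0[1],u1[1])),int(max(u0[1],u1[1]))
y0=max(y0,0)
for n,m in (('red',red),('yel',yel)):
    print(n)
    for r in range(y0,y1,3):
        xs=np.nonzero(m[r,x0:x1])[0]
        if len(xs): print(r,round(xs.mean()+x0,1),len(xs),W2J(onz('wrist',(xs.mean()+x0,r),.0165)))
E
python3 chk.py w4
```

```text
[ 0.556  -0.0192  0.0763] 11.325 jig [ -0.77 105.6 ] gap 0.07959609857931736 face-leg 43.801950710341316 [ 0.6 -3.8  2.7]
red
131 246.5 22 [-57.13  91.45]
134 246.0 21 [-55.51  91.15]
137 246.5 8 [-53.87  91.39]
140 246.5 6 [-52.23  91.36]
143 246.5 6 [-50.59  91.32]
146 246.5 6 [-48.93  91.29]
149 246.5 6 [-47.27  91.25]
152 246.5 6 [-45.6   91.22]
155 247.0 5 [-43.92  91.47]
158 246.5 6 [-42.23  91.15]
161 247.0 5 [-40.54  91.4 ]
164 247.0 5 [-38.83  91.36]
167 247.0 5 [-37.12  91.33]
170 247.0 5 [-35.4   91.29]
173 247.0 5 [-33.67  91.26]
176 247.0 5 [-31.94  91.22]
yel
143 232.0 3 [-50.59  83.31]
146 232.0 3 [-48.93  83.26]
149 232.0 3 [-47.27  83.2 ]
152 232.5 4 [-45.6   83.43]
155 232.5 10 [-43.92  83.38]
158 232.5 14 [-42.23  83.32]
161 232.5 14 [-40.54  83.27]
164 232.5 14 [-38.83  83.22]
167 232.5 14 [-37.12  83.16]
170 232.5 14 [-35.4   83.11]
173 233.0 13 [-33.67  83.33]
176 232.5 14 [-31.94  83.  ]
```

play_rows(moves=[{"claw": 8, "delta_pos": [0, 0.2, 0], "twist": 0}, {"claw": 8, "delta_pos": [0, 0.5, 0], "twist": 0}, {"claw": 8, "delta_pos": [0, 0.7, 0], "twist": 0}, {"claw": 8, "delta_pos": [0, 0.8, 0], "twist": 0}, {"claw": 8, "delta_pos": [0, 0.8, 0], "twist": 0}, {"claw": 8, "delta_pos": [0, 0.8, 0], "twist": 0}])

```text
clock: 12.12
tcp_pos: [0.5567, -0.0118, 0.0762]
orientation: [0.0, 0.046, 0.999, 0.0]
wrist_force: [1.4, -4.9, 1.1]
finger_gap: 0.0801
```

```bash
python3 chk.py w5 | sed -n '1p;/^14[369]/p;/^152/p;/^158/p;/[ry]el*d*$/p'
```

```text
[ 0.5567 -0.0118  0.0762] 12.125 jig [ -0.77 112.97] gap 0.08014580712443543 face-leg 50.89709643778228 [ 1.4 -4.9  1.1]
red
146 236.0 1 [-48.89  93.01]
yel
143 232.5 4 [-50.55  91.13]
146 232.5 4 [-48.89  91.07]
149 232.5 4 [-47.23  91.02]
152 232.5 4 [-45.56  90.97]
158 232.0 13 [-42.19  90.58]
```

Run:
```python
from h import *
w=cv2.cvtColor(cv2.imread('pics/w5.png'),cv2.COLOR_BGR2RGB)
hsv=cv2.cvtColor(w,cv2.COLOR_RGB2HSV).astype(int);H,S,V=hsv[...,0],hsv[...,1],hsv[...,2]
red=((H<6)|(H>174))&(S>150)&(V>100)
for r in list(range(128,180,3)):
    xs=np.nonzero(red[r,200:270])[0]+200
    if len(xs): print(r,xs.min(),xs.max(),W2J(onz('wrist',(xs.mean(),r),.0165)))
```

```text
131 222 243 [-57.09  91.34]
134 223 243 [-55.47  91.56]
137 230 237 [-53.84  91.78]
146 236 236 [-48.89  93.01]
```

play_rows(moves=[{"claw": 7.6, "delta_pos": [0, -0.1, 0], "twist": 0}, {"claw": 7.2, "delta_pos": [0, -0.3, 0], "twist": 0}, {"claw": 6.8, "delta_pos": [0, -0.5, 0], "twist": 0}, {"claw": 6.4, "delta_pos": [0, -0.7, 0], "twist": 0}, {"claw": 6.0, "delta_pos": [0, -0.9, 0], "twist": 0}], force=40)

```text
clock: 12.8
tcp_pos: [0.5552, -0.0207, 0.0761]
orientation: [-0.0, 0.046, 0.999, 0.0]
wrist_force: [0.3, -3.6, 3.3]
finger_gap: 0.06
```

```bash
python3 chk.py w6 | sed -n '1p;/^13/p;/^14[369]/p;/^152/p;/^158/p;/[ry]el*d*$/p'
```

```text
[ 0.5552 -0.0207  0.0761] 12.8 jig [ -1.39 104.01] gap 0.060024858397899124 face-leg 51.99757080105044 [ 0.3 -3.6  3.3]
red
132 249.0 21 [-57.15  91.17]
135 249.0 21 [-55.53  91.14]
138 249.0 9 [-53.89  91.11]
yel
```

play_rows(moves=[{"claw": 5.6, "delta_pos": [0, -0.25, 0], "twist": 0}, {"claw": 5.2, "delta_pos": [0, -0.45, 0], "twist": 0}, {"claw": 4.8, "delta_pos": [0, -0.65, 0], "twist": 0}, {"claw": 4.4, "delta_pos": [0, -0.85, 0], "twist": 0}, {"claw": 4.0, "delta_pos": [0, -1.05, 0], "twist": 0}, {"claw": 3.6, "delta_pos": [0, -1.25, 0], "twist": 0}], force=40)

```text
clock: 13.6
tcp_pos: [0.5549, -0.0333, 0.0769]
orientation: [0.001, 0.046, 0.999, 0.0]
wrist_force: [-1.3, -3.9, 6.1]
finger_gap: 0.036
```

```bash
python3 chk.py w7 | grep -v "^1[67]"
```

```text
[ 0.5549 -0.0333  0.0769] 13.6 jig [-0.58 91.45] gap 0.036035497512855945 face-leg 51.432251243572026 [-1.3 -3.9  6.1]
red
131 272.0 21 [-56.75  91.19]
134 272.0 21 [-55.12  91.18]
137 272.0 7 [-53.49  91.18]
yel
140 272.5 2 [-51.84  91.46]
143 272.5 4 [-50.19  91.46]
146 272.5 4 [-48.53  91.46]
149 272.5 4 [-46.86  91.46]
152 272.5 4 [-45.19  91.46]
155 273.0 11 [-43.5   91.74]
158 272.5 12 [-41.81  91.46]
```

play_rows(moves=[{"claw": 3.2, "delta_pos": [0, -0.2, 0], "twist": 0}, {"claw": 2.8, "delta_pos": [0, -0.4, 0], "twist": 0}, {"claw": 2.4, "delta_pos": [0, -0.52, 0], "twist": 0}, {"claw": 2.0, "delta_pos": [0, -0.52, 0], "twist": 0}, {"claw": 2.0, "delta_pos": [0, -0.52, 0], "twist": 0}, {"claw": 2.0, "delta_pos": [0, -0.52, 0], "twist": 0}], force=40)

```text
clock: 14.4
tcp_pos: [0.5546, -0.0383, 0.077]
orientation: [0.001, 0.046, 0.999, 0.0]
wrist_force: [-1.0, -4.5, 7.5]
finger_gap: 0.025
```

```bash
python3 chk.py w8 | grep -v "^1[67]"
python3 - <<'E'
from h import *
a=snap('scene')[:,:,::-1];w=cv2.imread('pics/w8.png')
out=np.zeros((600,800,3),np.uint8)
out[:360,:480]=cv2.resize(w,(480,360)); out[360:,:320]=cv2.resize(a[200:320,250:410],(320,240),interpolation=cv2.INTER_CUBIC)
out[360:,320:]=cv2.resize(w[110:300,180:560],(480,240),interpolation=cv2.INTER_CUBIC)
cv2.imwrite('pics/k.png',out)
E
```

```text
[ 0.5546 -0.0383  0.077 ] 14.4 jig [-0.43 86.4 ] gap 0.024995521357001706 face-leg 51.90223932149915 [-1.  -4.5  7.5]
red
130 281.0 21 [-57.14  91.37]
133 281.0 21 [-55.51  91.38]
136 281.0 9 [-53.87  91.39]
139 279.0 1 [-52.23  90.3 ]
142 279.0 1 [-50.58  90.31]
145 279.0 1 [-48.92  90.31]
yel
142 282.0 3 [-50.58  91.97]
145 282.0 3 [-48.92  91.98]
148 282.0 3 [-47.25  91.99]
151 282.0 3 [-45.57  92.  ]
154 281.5 8 [-43.89  91.73]
157 282.5 12 [-42.2   92.31]
```

View pics/k.png

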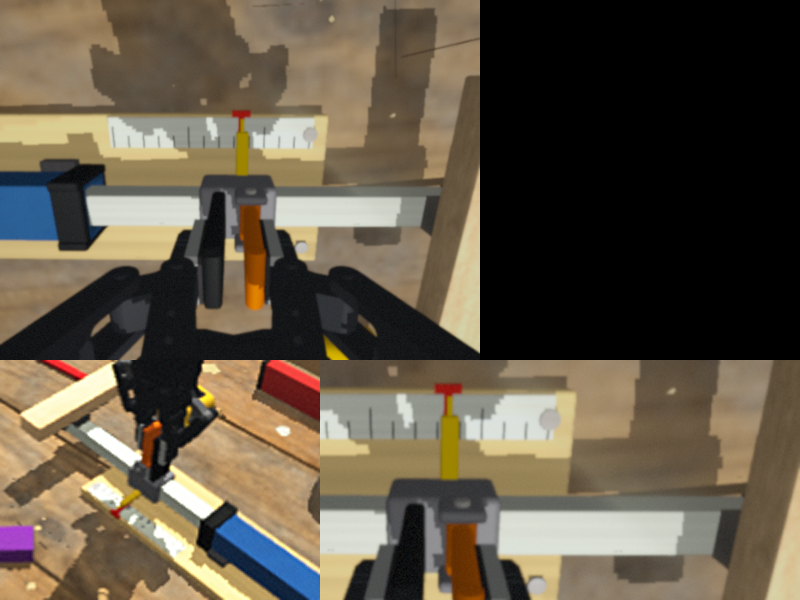

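Lever upright and closed (gap 25 mm), strip on the crest, pointer about 0.6 mm past the mark. A tiny correction, then hold.

play_rows(moves=[{"claw": 2.0, "delta_pos": [0, -0.05, 0], "twist": 0}, {"claw": 2.0, "delta_pos": [0, -0.05, 0], "twist": 0}, {"claw": 2.0, "delta_pos": [0, -0.05, 0], "twist": 0}, {"claw": 2.0, "delta_pos": [0, -0.05, 0], "twist": 0}, {"claw": 2.0, "delta_pos": [0, -0.05, 0], "twist": 0}, {"claw": 2.0, "delta_pos": [0, -0.05, 0], "twist": 0}], force=40)

```text
clock: 15.25
tcp_pos: [0.5545, -0.0386, 0.077]
orientation: [0.001, 0.046, 0.999, 0.0]
wrist_force: [-1.8, -3.6, 6.0]
finger_gap: 0.025
```

```bash
python3 chk.py w9 | grep -v "^1[67]"
python3 - <<'E'
from h import *
snap('scene','sc2')
for n in ['strip','tape_measure','screw_jar','pencil']: print(n,[(np.round(r['extent']).tolist(),round(r['conf'],2)) for r in spotter.spot_in('scene',n)][:4])
E
```

```text
[ 0.5545 -0.0386  0.077 ] 15.25 jig [-0.45 86.06] gap 0.025015660221279677 face-leg 51.55216988936016 [-1.8 -3.6  6. ]
red
130 282.0 21 [-57.14  91.57]
133 281.5 20 [-55.51  91.31]
136 281.5 8 [-53.87  91.32]
139 279.0 1 [-52.23  89.95]
142 279.0 1 [-50.58  89.96]
145 279.0 1 [-48.92  89.97]
yel
142 282.5 4 [-50.58  91.9 ]
145 282.0 3 [-48.92  91.63]
148 282.0 3 [-47.25  91.64]
151 282.5 4 [-45.58  91.94]
154 281.5 8 [-43.89  91.39]
157 282.5 12 [-42.2   91.96]
strip [([153.0, 233.0, 199.0, 264.0], 0.88), ([194.0, 283.0, 268.0, 303.0], 0.85), ([261.0, 202.0, 311.0, 241.0], 0.73), ([122.0, 203.0, 145.0, 241.0], 0.54)]
tape_measure [([407.0, 227.0, 447.0, 275.0], 0.52), ([350.0, 214.0, 358.0, 223.0], 0.5)]
screw_jar [([407.0, 228.0, 448.0, 275.0], 0.62)]
pencil [([254.0, 188.0, 293.0, 210.0], 0.61)]
```

```bash
python3 -c "
from h import *
print(env.hand_in())"
```

```text
the job is handed in; nothing more can be done
None
```

I handed the job in at about 15 s, with the arm still pinching plate and lever and the pointer on the mark. No verdict was reported.

- **Strip:** I laid the larger pale strip across the crest and let go. Just after release its outline matched where it should lie, and it was still on the crest after the leg had been slid out and the lever closed.
- **Leg and lever:** I pushed the black plate with the rear finger until the pointer was level with the red mark, lever still open. I then closed the lever while moving the hand back, so the leg stayed within about 1 mm of the mark.
- **Last checks:** The pointer was about 0.3 mm past the mark in the wrist picture, which is within the camera's error. The lever looked upright, with plate and lever pinched to 25 mm (26 mm is the stated closed figure). The wrist force was about 7 N.
- **Bystanders:** The last network check found the jar unmoved and the pencil partly hidden behind the strip. It did not find the tape measure whole, because the gripper was in front of it. I never touched any of the three.
- **Disagreement:** An early wrist picture put the pointer about 4 mm off the fitted model. Later pictures agreed, and I set the final position by comparing pointer and mark in the same picture.

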